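Find the thread start and screw the lid onto the topping jar

ROBOT

A 7-joint arm with a two-finger parallel gripper is mounted at the origin on the work surface. World frame = base frame: x ahead of the robot, y to its left, z up, the work surface at z = 0. Lengths are in m, angles in rad, forces in N, time in s.
With the tool pointing down it reaches from about 0.4 to 0.875 m from the base axis. Payload 19.3 kg.
Tool frame: the origin (TCP) lies between the finger pads; the fingertips stand 14 mm ahead of it and the grasp point (between the pads) lies 5 mm behind it; z points along the fingers, y is the line along which they close (so a half turn about z gives the same grasp; the last joint's range is limited). The gripper opens to 85 mm and grips with 20 to 120 N. Pads are 22 mm wide; open, the fingers measure 114 mm over their backs; the gripper's body (76 mm by 85 mm) begins 54 mm behind the grasp point. The pads swing forward as they close: fully open they stand 13 mm farther back than shut.
Start: joints at [1.053, 0.521, -0.036, 1.599, 0.021, 1.021, -0.113], TCP at [0.271, -0.563, 0.245] pointing down, gripper open.
Joint ranges: [-2.91, 2.91], [-0.3, 2.13], [-1.5, 1.42], [0.17, 2.43], [-1.26, 4.41], [0.16, 1.93], [-2.52, 2.52]. Speed limits (rad/s): [1.89, 1.89, 2.39, 2.39, 3.01, 3.01, 3.01].

INTERFACE

Orientations are given as [roll, pitch, yaw] about the fixed x, y, z axes, in that order (R = Rz(yaw) Ry(pitch) Rx(roll)).
In Python, from bench import manip gives the robot as it stands.
- The arm moves only by the tool drive_tool, never from a script. Its argument "steps" is a list of rows, each a list of 3 entries, a list of its own where there are three numbers: the shift along the tool's x, y, z in mm, then the turn, a rotation vector about the tool's x, y, z in rad, then the finger opening in mm, from 0 to 85.4. A call has 1 to 10 rows; each row shifts and turns the commanded pose from where the row before left it, along the tool's axes as they then stand; what a row does not reach is not made up. A row lasts 1/8 s, in which the tool goes at most 62.5 mm and 10.7 degrees, less where a joint would pass 70% of its speed; a pose out of reach is approached as far as the arm can. A call is refused whole if a number of a shift passes 62.5 or a number of a turn 0.188, either way. A call with a gripper value outside its range is refused whole. The fingers move at their own pace and stop on an object; "newtons" is the grip in N (left out, the last holds). Time passes only in rows, so rows that do not move let the fingers close. It gives the time, the measured TCP pose, the force, the opening and the grip force at its end, in the units of the state.
- manip.get_state(): the state, without advancing time (a new reading comes with each control period).
- manip.get_image(name): name is "side" or "top"; returns the picture (384x512x3 uint8, red, green, blue); there is no depth.
- manip.get_calibration(name): a dict with "fx", "fy", "cx", "cy" (pixels), "R" (3x3) and "t" (3): a world point X has camera coordinates R X + t. Camera axes: x right, y down, z forward; pixel columns grow to the right and rows downward; lengths in m; the calibration is good to about 2 mm. A picture is of the moment at which its call begins. get_calibration takes no time and is no camera call.
- manip.close_job(): hands the job in; it is judged then, once.
The state is a dict: "clock": time; "q": joint angles; "joint_velocities": joint speeds; "tau": joint torques, N m; "tool_pos": TCP position; "tcp_rot": TCP orientation; "contact_force": force on the tool from outside, world axes, zero at the start; "torque": the same for the moment, N m; "grip_width": opening from 0.0 (shut) to 1.0 (fully open); "grip_force": force on a finger pad.
Only numpy, scipy, OpenCV 4.12 (cv2) and the standard library are available. Lean on these libraries where they do the work, as an engineer would, in place of code of your own. Each camera call takes 0.05 s, during which the arm holds its last target. There are 200 camera calls.

TASK

The white topping jar is held in the bench clamp: pick up the red lid that lies beside it, set it on the jar's mouth and screw it gently fully home (clockwise), then let go. The thread start is out of sight, so feel for it by turning the lid backward under light pressure until it drops, and never force a lid that jams; leave the carton, tins and cups alone.

Things in the scene. Friction and masses are not known exactly. Their poses are not given: they have to be found in the camera images.
- lid_centre (a point): Centre of the red jar lid, half-way up. A ribbed round cap with a yellow disc on top, 58 mm across, 28 mm tall, about 60 g, loose, standing open side down on the bench. z is its axis, up. It may be gripped anywhere round its side.
- lid: The same lid; origin at the centre of its lower edge. Hollow: bore 54 mm, ceiling 22 mm above the lower edge. Inside are three lugs 120 degrees apart (one on its x axis), 4 mm high, 4.4 mm wide, reaching 3.4 mm inward, undersides 1 mm above the lower edge. Any lug fits any thread.
- jar_mouth (a point): Centre of the jar's mouth at rim height, 128 mm over the bench. White upright jar, 80 mm across, that does not turn. The mouth is a blunt cone that guides the lid: 37 mm across at the rim, 45.6 mm across 8 mm lower, then a straight neck. The shoulder below is 28 mm under the rim. The jar's turn in the clamp is random and hidden; these axes do not show it.
- thread_tops (a point): On the jar's axis, 9 mm under the rim: height of the upper ends (thread starts) of three right-hand ribs, 120 degrees apart, 52.4 mm across, 2.5 mm thick, running 150 degrees clockwise (from above) and down, 24 mm lead per turn. On each rib, 90 degrees clockwise of its start, stands a 3 mm high, 2 mm wide stop block. A lid set on at random and turned clockwise jams on them.
- slot_place (a point): Where the lid's centre is after dropping into the thread slots, 3 mm under the rim. Turned counter-clockwise the lid climbs the ribs 0.67 mm per 10 degrees, up to 90 degrees, until its centre is 4 mm above the rim, then drops 7 mm here. Each slot gives the lug about 13 degrees of play and ends at a stop block. A lid set down straight into the slots will not climb, nor turn back further.
- home_place (a point): Where the lid's centre is when fully home, 8 mm under the rim. From the slots, clockwise turning leads the lugs under the ribs and lowers the lid 5 mm in about 75 degrees until its ceiling sits on the rim; about 20 degrees more makes it tight. A lid set down by chance on the stop blocks drops about 3 mm onto the ribs when first turned back, then climbs as usual.
- clamp: Fixed jar clamp with the jar: steel base plate 130 x 130 x 12 mm on the bench, two blue jaws reaching 46 mm over the bench (at its +x and -x sides); origin at the centre of the plate's underside, below the jar's mouth, z up. Damage: over 150 N summed over the lid-jar contacts (a twist on the lid under 0.6 N m stays below it).
- carton: Drink carton, 70 x 70 x 179 mm with its cap, 0.75 kg, loose; origin at the centre of its underside. Bystander.
- tin_a: Tin with an orange band, 74 mm across, 85 mm tall, loose; origin at the centre of its underside. Bystander.
- tin_b: Tin with a blue band, 74 mm across, 85 mm tall, loose; origin at the centre of its underside. Bystander.
- cup_stack: Stack of paper cups, 79 mm across, 117 mm tall, light, loose; origin at the centre of its underside. Bystander.
Things that resemble listed ones, but are neither listed nor needed, are in the scene too. What is meant by the lid is not pink, and is the smaller of those in its own colour.

How it is judged:
On the way, in this order (a step that is already met when the one before it is completed fails the run):
1. the lid sits squarely on the jar's neck (horizontal distance between lid_centre and jar_mouth below 0.004 m and z of lid_centre in the frame of jar_mouth below 0.006 m and angle between lid_centre's own z axis and vertical below 0.12 rad), for 0.1 s.
2. the lugs have caught under the thread: the lid is being drawn down (horizontal distance between lid_centre and jar_mouth below 0.004 m and z of lid_centre in the frame of jar_mouth below -0.0046 m), for 0.1 s.
At the end, for the whole second after the job is handed in: The lid is screwed home on the jar: its centre within 3 mm of the mouth's axis and at least 6.6 mm below rim height (fully home is about 8 mm), level within 0.06 rad, released and at rest (horizontal distance between lid_centre and jar_mouth below 0.003 m and z of lid_centre in the frame of jar_mouth below -0.0066 m and angle between lid_centre's own z axis and vertical below 0.06 rad and contact force between lid and the fingers below 0.1 N and linear speed of lid below 0.02 m/s); the robot touches nothing.
It fails at once if the lid is forced: more than 150 N between lid and jar (contact force between lid and clamp above 150 N).
It fails at once if a bystander is moved by more than 25 mm (distance of any of carton, tin_a, tin_b, cup_stack from where it was at the start of the episode above 0.025 m).
It also fails if it takes over 72 s, if anything falls off the work surface, if the arm or the gripper's body presses on something with over 40 N, if the wrist force passes 120 N, or if a joint passes its speed limit or range.

## Working session

There is one attempt and no reset: what is moved stays moved. The work goes in short steps, Python scripts to look and compute and a tool call to move; the robot and the scene stay as the last step left them, time stands still between calls to the robot, and variables do not carry over. Pictures are saved under pics/ and viewed, at most 10 in all, crops included, and the job is handed in when it is done.

Besides the shell and the picture viewer there is one more tool, called after ">>>" as name(argument=value, ...), one argument or row to a line, values as JSON. drive_tool: Moves the arm, as the interface text tells. Its arguments: {"type":"object","properties":{"steps":{"type":"array","items":{"type":"array"}},"newtons":{"type":"number"}},"required":["steps"]}

```bash
mkdir -p pics; ls; python3 - <<'E'
from bench import manip
import cv2,numpy as np
for n in("side","top"):
    im=manip.get_image(n);cv2.imwrite(f"pics/{n}0.png",im[:,:,::-1])
    c=manip.get_calibration(n);R=np.array(c["R"]);print(n,c["fx"],c["cx"],c["cy"],"pos",(-R.T@np.array(c["t"])).round(3),R.round(2).tolist())
s=manip.get_state();print(s["clock"],s["tool_pos"],s["tcp_rot"],s["q"],s["contact_force"],s["grip_width"])
E
```

```text
pics
side 399.43134351885317 253.55832943614752 195.09005018289668 pos [0.553 0.634 0.963] [[-1.0, -0.1, 0.01], [-0.08, 0.76, -0.64], [0.06, -0.64, -0.77]]
top 495.4005719769068 259.1402227323233 191.52846777561942 pos [ 0.313 -0.092  1.396] [[0.04, -1.0, -0.01], [-0.98, -0.04, -0.21], [0.21, 0.01, -0.98]]
0.1 [ 0.27047665 -0.56310372  0.24476878] [-3.14050723e+00  8.76034945e-05  4.47852029e-01] [ 1.05275013  0.52197448 -0.03633333  1.59995641  0.02121474  1.02113619
 -0.11279615] [-0.59512494  0.4412139   0.05485812] 0.999177308369814
```

View pics/top0.png

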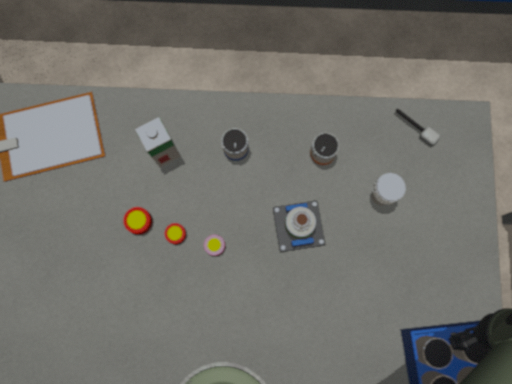

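View pics/side0.png

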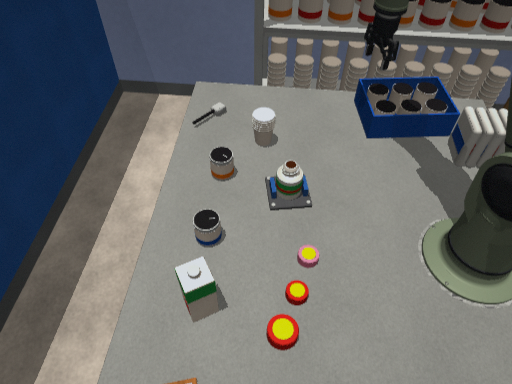

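The top view shows the small red lid at (175,233), with the larger red one at (138,221) and the pink one at (215,245). The jar mouth is at about (301,219). In the side view the lid is at (297,292) and the mouth at (291,167).

```bash
cat >h.py <<'E'
from bench import manip
import cv2,numpy as np
def plane(n,uv,z):
    c=manip.get_calibration(n);R=np.array(c["R"]);o=-R.T@np.array(c["t"])
    d=R.T@np.array([(uv[0]-c["cx"])/c["fx"],(uv[1]-c["cy"])/c["fy"],1]);return o+d*(z-o[2])/d[2]
def blobs(m,lo=15):
    n,_,st,ce=cv2.connectedComponentsWithStats(m.astype(np.uint8));return [(ce[i].round(1).tolist(),st[i].tolist()) for i in range(1,n) if st[i,4]>lo]
E
python3 - <<'E'
from h import *
for n,jr in(("top",(270,190,340,255)),("side",(260,150,320,215))):
    im=cv2.imread(f"pics/{n}0.png");h,s,v=cv2.split(cv2.cvtColor(im,cv2.COLOR_BGR2HSV))
    print(n)
    for ce,st in blobs((h>22)&(h<35)&(s>180)&(v>150)): print("yellow",ce,st,plane(n,ce,.028).round(4))
    x0,y0,x1,y1=jr
    cv2.imwrite(f"pics/{n}j.png",cv2.resize(im[y0:y1,x0:x1],None,fx=8,fy=8,interpolation=cv2.INTER_NEAREST))
    w=np.zeros(h.shape,bool);w[y0:y1,x0:x1]=1
    for ce,st in blobs(w&(s<40)&(v>150)): print("white",ce,st,plane(n,ce,.1).round(4),plane(n,ce,.128).round(4))
    for ce,st in blobs(w&(h<20)&(s>60)&(v<170)): print("brown",ce,st,plane(n,ce,.128).round(4))
a=np.hstack([cv2.resize(cv2.imread(f"pics/{n}j.png"),(400,400)) for n in("top","side")]);cv2.imwrite("pics/j.png",a)
E
```

```text
top
yellow [136.0, 219.4] [127, 211, 19, 18, 262] [0.5163 0.2689 0.028 ]
yellow [174.3, 232.7] [168, 226, 14, 14, 156] [0.4835 0.1589 0.028 ]
yellow [213.7, 244.4] [208, 239, 12, 12, 108] [0.4557 0.0474 0.028 ]
white [299.5, 220.7] [287, 207, 28, 29, 280] [ 0.5204 -0.1826  0.1   ] [ 0.5159 -0.1806  0.128 ]
brown [301.5, 218.9] [297, 214, 10, 11, 76] [ 0.5208 -0.1857  0.128 ]
side
yellow [308.4, 253.0] [302, 248, 14, 11, 124] [0.4553 0.0487 0.028 ]
yellow [296.9, 289.7] [290, 283, 15, 14, 165] [0.4833 0.1605 0.028 ]
yellow [282.5, 328.6] [272, 319, 22, 21, 345] [0.5146 0.2649 0.028 ]
white [289.3, 172.9] [277, 159, 26, 25, 331] [ 0.5218 -0.1758  0.1   ] [ 0.5228 -0.1495  0.128 ]
brown [290.6, 164.1] [286, 161, 10, 7, 56] [ 0.5205 -0.1849  0.128 ]
brown [287.7, 189.6] [276, 183, 26, 10, 57] [ 0.5246 -0.0863  0.128 ]
```

View pics/j.png

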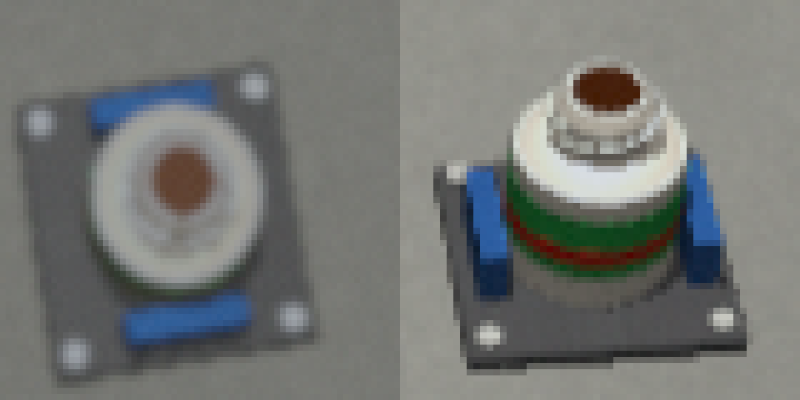

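The two views agree to about 1.5 mm: the lid is near (0.483, 0.160) and the mouth near (0.5206, -0.185). I'm moving now.

>>> drive_tool(
  steps=[
    [[40, -31, 0], [0, 0, 0], 85],
    [[40, -31, 0], [0, 0, 0], 85],
    [[40, -31, 0], [0, 0, 0], 85],
    [[40, -31, 0], [0, 0, 0], 85],
    [[40, -31, 0], [0, 0, 0], 85],
    [[40, -31, 0], [0, 0, 0], 85],
    [[40, -31, 0], [0, 0, 0], 85],
    [[40, -31, 0], [0, 0, 0], 85],
  ],
  newtons=40,
)

```text
clock: 1.1
tool_pos: [0.4521, -0.1997, 0.2453]
tcp_rot: [-3.142, 0.0, 0.448]
contact_force: [1.6, -0.8, 0.1]
grip_width: 0.998
grip_force: 0.0
```

>>> drive_tool(
  steps=[
    [[23, -39, 15], [0, 0, 0], 85],
    [[23, -39, 15], [0, 0, 0], 85],
    [[23, -39, 15], [0, 0, 0], 85],
    [[23, -39, 15], [0, 0, 0], 85],
    [[23, -39, 15], [0, 0, 0], 85],
    [[23, -39, 15], [0, 0, 0], 85],
    [[23, -39, 15], [0, 0, 0], 85],
    [[23, -39, 15], [0, 0, 0], 85],
    [[0, 0, 0], [0, 0, 0], 85],
  ],
)

```text
clock: 2.22
tool_pos: [0.4815, 0.1629, 0.1241]
tcp_rot: [-3.14, 0.001, 0.453]
contact_force: [-0.6, -0.7, 0.6]
grip_width: 0.995
grip_force: 0.0
```

```bash
cat >>h.py <<'E'
def delta(x,y,z):
    from scipy.spatial.transform import Rotation as Ro
    s=manip.get_state();R=Ro.from_euler("xyz",s["tcp_rot"]).as_matrix()
    print("t",round(s["clock"],2),"pos",np.round(s["tool_pos"],4),"rot",np.round(s["tcp_rot"],3),"q7",np.round(s["q"],2)[6],"F",np.round(s["contact_force"],1),"M",np.round(s["torque"],2),"w",round(s["grip_width"],3),"gf",round(s["grip_force"],1))
    print("tool delta mm",(1000*R.T@(np.array([x,y,z])-s["tool_pos"])).round(1))
E
python3 - <<'E'
from h import *
delta(.4834,.1597,.017)
cv2.imwrite("pics/side1.png",cv2.resize(manip.get_image("side")[220:350,210:380,::-1],None,fx=4,fy=4))
E
```

```text
t 2.23 pos [0.4815 0.1629 0.1241] rot [-3.14e+00  1.00e-03  4.53e-01] q7 -1.74 F [-0.6 -0.7  0.6] M [-0.01  0.03 -0.03] w 0.995 gf 0.0
tool delta mm [  0.4   3.9 107.1]
```

View pics/side1.png

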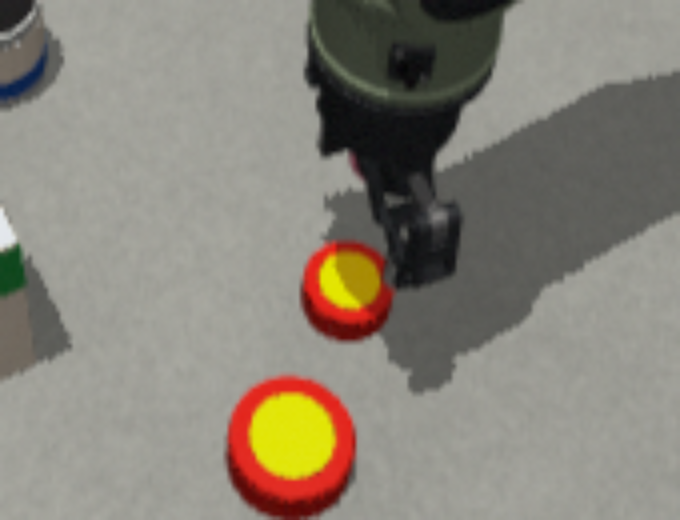

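The pads straddle the lid and the offset is about 4 mm, so I'll centre on it, descend and grip.

>>> drive_tool(
  steps=[
    [[0, 4, 20], [0, 0, 0], 85],
    [[0, 0, 25], [0, 0, 0], 85],
    [[0, 0, 25], [0, 0, 0], 85],
    [[0, 0, 20], [0, 0, 0], 85],
    [[0, 0, 10], [0, 0, 0], 85],
    [[0, 0, 7], [0, 0, 0], 85],
    [[0, 0, 0], [0, 0, 0], 85],
  ],
)

```text
clock: 3.15
tool_pos: [0.4843, 0.1557, 0.0184]
tcp_rot: [3.141, 0.0, 0.447]
contact_force: [-0.1, 0.5, -0.2]
grip_width: 0.992
grip_force: 0.0
```

>>> drive_tool(
  steps=[
    [[0, 0, 0], [0, 0, 0], 50],
    [[0, 0, 0], [0, 0, 0], 50],
    [[0, 0, 0], [0, 0, 0], 50],
    [[0, 0, 0], [0, 0, 0], 50],
    [[0, 0, 0], [0, 0, 0], 50],
    [[0, 0, 0], [0, 0, 0], 50],
  ],
)

```text
clock: 3.9
tool_pos: [0.4845, 0.1561, 0.0192]
tcp_rot: [3.141, -0.001, 0.448]
contact_force: [-3.0, -0.7, 13.4]
grip_width: 0.666
grip_force: 39.7
```

>>> drive_tool(
  steps=[
    [[0, 0, -10], [0, 0, 0], 50],
    [[0, 0, -20], [0, 0, 0], 50],
    [[0, 0, -40], [0, 0, 0], 50],
    [[0, 0, -45], [0, 0, 0], 50],
    [[0, 0, -45], [0, 0, 0], 50],
    [[0, 0, -30], [0, 0, 0], 50],
    [[0, 0, 0], [0, 0, 0], 50],
  ],
)

```text
clock: 4.78
tool_pos: [0.4851, 0.1563, 0.211]
tcp_rot: [3.141, -0.004, 0.447]
contact_force: [-0.3, 0.4, -1.9]
grip_width: 0.665
grip_force: 43.1
```

```bash
python3 - <<'E'
from h import *
delta(.5206,-.1853,.19)
E
```

```text
t 4.78 pos [0.4851 0.1563 0.211 ] rot [ 3.141 -0.004  0.447] q7 -1.68 F [-0.3  0.4 -1.9] M [ 0.    0.   -0.02] w 0.665 gf 43.1
tool delta mm [-115.8  323.3   20.6]
```

>>> drive_tool(
  steps=[
    [[-12, 32, 0], [0, 0, 0], 50],
    [[-12, 32, 0], [0, 0, 0], 50],
    [[-12, 32, 0], [0, 0, 0], 50],
    [[-12, 32, 0], [0, 0, 0], 50],
    [[-12, 33, 0], [0, 0, 0], 50],
    [[-12, 33, 0], [0, 0, 0], 50],
    [[-11, 33, 0], [0, 0, 0], 50],
    [[-11, 32, 0], [0, 0, 0], 50],
    [[-11, 32, 0], [0, 0, 0], 50],
    [[-11, 32, 0], [0, 0, 0], 50],
  ],
)

```text
clock: 6.02
tool_pos: [0.519, -0.1864, 0.2078]
tcp_rot: [-3.141, 0.001, 0.448]
contact_force: [0.6, -0.0, -1.1]
grip_width: 0.661
grip_force: 43.0
```

>>> drive_tool(
  steps=[
    [[0, 0, 0], [0, 0, 0], 50],
    [[0, 0, 0], [0, 0, 0], 50],
  ],
)

```text
clock: 6.28
tool_pos: [0.5191, -0.1846, 0.2078]
tcp_rot: [-3.141, 0.001, 0.448]
contact_force: [0.3, 0.2, -0.2]
grip_width: 0.663
grip_force: 43.0
```

```bash
python3 - <<'E'
from h import *
delta(.5206,-.1853,.147)
cv2.imwrite("pics/side2.png",cv2.resize(manip.get_image("side")[100:230,220:360,::-1],None,fx=4,fy=4))
E
```

```text
t 6.28 pos [ 0.5191 -0.1846  0.2078] rot [-3.141e+00  1.000e-03  4.480e-01] q7 -0.98 F [ 0.3  0.2 -0.2] M [ 0.03  0.01 -0.04] w 0.663 gf 43.0
tool delta mm [ 1.1  1.3 60.8]
```

View pics/side2.png

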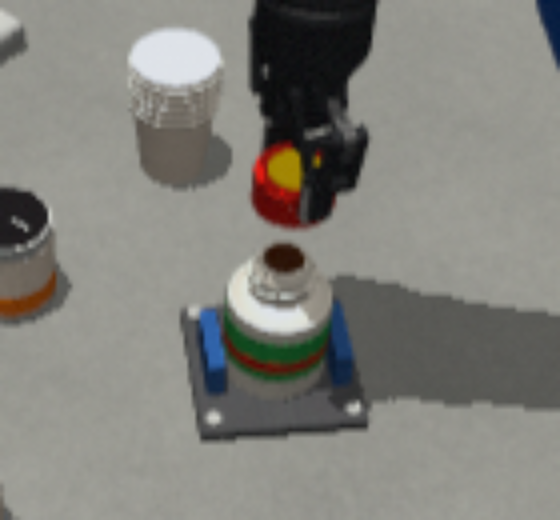

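The side view shows the lid level in the fingers at about (290,185), above the mouth at (285,257). Next I'll centre it and lower to just above contact.

>>> drive_tool(
  steps=[
    [[1, 1, 15], [0, 0, 0], 50],
    [[0, 0, 20], [0, 0, 0], 50],
    [[0, 0, 15], [0, 0, 0], 50],
    [[0, 0, 7], [0, 0, 0], 50],
    [[0, 0, 4], [0, 0, 0], 50],
    [[0, 0, 0], [0, 0, 0], 50],
  ],
)

```text
clock: 7.08
tool_pos: [0.5209, -0.1858, 0.1474]
tcp_rot: [3.142, -0.0, 0.448]
contact_force: [0.8, -0.1, -0.6]
grip_width: 0.661
grip_force: 43.0
```

>>> drive_tool(
  steps=[
    [[0, 0, 2], [0, 0, 0], 50],
    [[0, 0, 2], [0, 0, 0], 50],
    [[0, 0, 2], [0, 0, 0], 50],
    [[0, 0, 0], [0, 0, 0], 50],
  ],
)

```text
clock: 7.58
tool_pos: [0.5207, -0.1858, 0.1412]
tcp_rot: [-3.141, 0.0, 0.448]
contact_force: [0.1, 0.3, -0.2]
grip_width: 0.663
grip_force: 43.0
```

>>> drive_tool(
  steps=[
    [[0, 0, 2], [0, 0, 0], 50],
    [[0, 0, 1], [0, 0, 0], 50],
    [[0, 0, 0], [0, 0, 0], 50],
  ],
)

```text
clock: 7.95
tool_pos: [0.5207, -0.1858, 0.1382]
tcp_rot: [-3.142, 0.0, 0.448]
contact_force: [-1.1, 0.1, -0.3]
grip_width: 0.669
grip_force: 43.0
```

>>> drive_tool(
  steps=[
    [[0, 0, 1], [0, 0, 0], 50],
    [[0, 0, 0], [0, 0, 0], 50],
    [[0, 0, 0], [0, 0, 0], 50],
  ],
)

```text
clock: 8.32
tool_pos: [0.5208, -0.1859, 0.1373]
tcp_rot: [3.142, 0.0, 0.448]
contact_force: [-0.1, 0.1, -0.5]
grip_width: 0.663
grip_force: 43.0
```

>>> drive_tool(
  steps=[
    [[0, 0, 1], [0, 0, 0], 50],
    [[0, 0, 0], [0, 0, 0], 50],
    [[0, 0, 0], [0, 0, 0], 50],
  ],
)

```text
clock: 8.7
tool_pos: [0.5208, -0.1858, 0.1363]
tcp_rot: [-3.142, 0.0, 0.448]
contact_force: [0.2, -0.2, -0.5]
grip_width: 0.663
grip_force: 43.0
```

>>> drive_tool(
  steps=[
    [[0, 0, 1], [0, 0, 0], 50],
    [[0, 0, 0], [0, 0, 0], 50],
    [[0, 0, 0], [0, 0, 0], 50],
  ],
)

```text
clock: 9.07
tool_pos: [0.5208, -0.1858, 0.1353]
tcp_rot: [-3.142, -0.0, 0.448]
contact_force: [1.3, 0.4, 0.5]
grip_width: 0.664
grip_force: 43.0
```

>>> drive_tool(
  steps=[
    [[0, 0, 1], [0, 0, 0], 50],
    [[0, 0, 0], [0, 0, 0], 50],
    [[0, 0, 0], [0, 0, 0], 50],
  ],
)

```text
clock: 9.45
tool_pos: [0.5208, -0.1858, 0.1343]
tcp_rot: [-3.142, 0.0, 0.448]
contact_force: [-0.3, 0.5, -0.7]
grip_width: 0.662
grip_force: 43.0
```

>>> drive_tool(
  steps=[
    [[0, 0, 1], [0, 0, 0], 50],
    [[0, 0, 0], [0, 0, 0], 50],
    [[0, 0, 0], [0, 0, 0], 50],
  ],
)

```text
clock: 9.82
tool_pos: [0.5208, -0.1858, 0.1333]
tcp_rot: [-3.142, 0.0, 0.448]
contact_force: [-0.6, -0.7, -0.1]
grip_width: 0.666
grip_force: 43.0
```

>>> drive_tool(
  steps=[
    [[0, 0, 1], [0, 0, 0], 50],
    [[0, 0, 0], [0, 0, 0], 50],
    [[0, 0, 0], [0, 0, 0], 50],
  ],
)

```text
clock: 10.2
tool_pos: [0.5208, -0.1858, 0.1323]
tcp_rot: [-3.142, -0.0, 0.448]
contact_force: [-0.4, -0.0, 0.4]
grip_width: 0.664
grip_force: 43.0
```

>>> drive_tool(
  steps=[
    [[0, 0, 1], [0, 0, 0], 50],
    [[0, 0, 0], [0, 0, 0], 50],
    [[0, 0, 0], [0, 0, 0], 50],
  ],
)

```text
clock: 10.58
tool_pos: [0.5208, -0.1858, 0.1313]
tcp_rot: [-3.142, -0.0, 0.448]
contact_force: [-0.2, -0.9, -0.5]
grip_width: 0.664
grip_force: 43.0
```

>>> drive_tool(
  steps=[
    [[0, 0, 1], [0, 0, 0], 50],
    [[0, 0, 0], [0, 0, 0], 50],
    [[0, 0, 0], [0, 0, 0], 50],
  ],
)

```text
clock: 10.95
tool_pos: [0.5208, -0.1858, 0.1303]
tcp_rot: [-3.142, 0.0, 0.448]
contact_force: [-0.4, -0.7, -1.5]
grip_width: 0.663
grip_force: 43.1
```

>>> drive_tool(
  steps=[
    [[0, 0, 0.5], [0, 0, 0], 50],
    [[0, 0, 0], [0, 0, 0], 50],
    [[0, 0, 0.5], [0, 0, 0], 50],
    [[0, 0, 0], [0, 0, 0], 50],
  ],
)

```text
clock: 11.45
tool_pos: [0.521, -0.1858, 0.1299]
tcp_rot: [3.141, -0.0, 0.448]
contact_force: [-3.3, -0.1, 11.9]
grip_width: 0.662
grip_force: 44.3
```

```bash
python3 - <<'E'
from h import *
delta(.5206,-.1853,.147)
cv2.imwrite("pics/side3.png",cv2.resize(manip.get_image("side")[130:210,250:330,::-1],None,fx=7,fy=7))
E
```

```text
t 11.45 pos [ 0.521  -0.1858  0.1299] rot [ 3.141 -0.     0.448] q7 -1.01 F [-3.3 -0.1 11.9] M [ 0.27  0.7  -0.03] w 0.662 gf 44.3
tool delta mm [ -0.1  -0.6 -17.1]
```

View pics/side3.png

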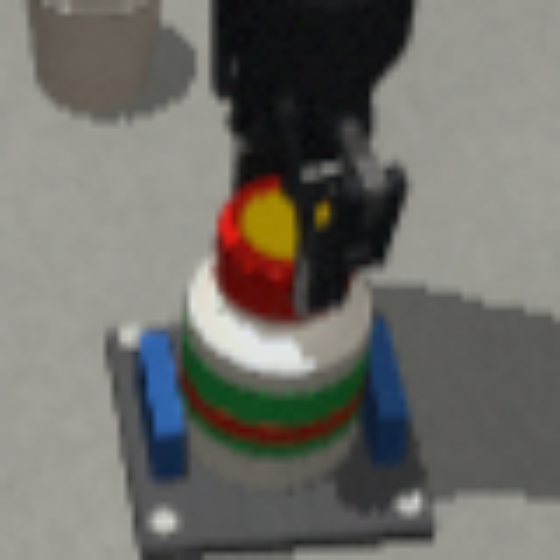

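The view shows the lid level on the neck. The lid centre is about 3 mm under the rim by arm height, so it is probably straight in the slots. A gentle backward turn will check that.

>>> drive_tool(
  steps=[
    [[0, 0, 0], [0, 0, -0.04], 50],
    [[0, 0, 0], [0, 0, -0.04], 50],
    [[0, 0, 0], [0, 0, 0], 50],
  ],
)

```text
clock: 11.88
tool_pos: [0.5214, -0.1861, 0.1302]
tcp_rot: [3.14, -0.001, 0.528]
contact_force: [-1.8, 0.0, 13.5]
grip_width: 0.659
grip_force: 44.4
```

```bash
python3 -c "
from h import *
delta(.5206,-.1853,.13)"
```

```text
t 11.88 pos [ 0.5214 -0.1861  0.1302] rot [ 3.14e+00 -1.00e-03  5.28e-01] q7 -0.94 F [-1.8  0.  13.5] M [ 0.04  0.37 -0.13] w 0.659 gf 44.4
tool delta mm [-0.3 -1.1  0.2]
```

>>> drive_tool(
  steps=[
    [[0, 0, -0.3], [0, 0, -0.05], 50],
    [[0, 0, -0.2], [0, 0, -0.05], 50],
    [[0, 0, -0.2], [0, 0, -0.05], 50],
    [[0, 0, 0], [0, 0, 0], 50],
  ],
)

```text
clock: 12.38
tool_pos: [0.5214, -0.1859, 0.1307]
tcp_rot: [3.141, -0.001, 0.677]
contact_force: [-0.4, 0.8, 11.3]
grip_width: 0.663
grip_force: 44.1
```

```bash
python3 -c "
from h import *
delta(.5206,-.1853,.13)"
```

```text
t 12.38 pos [ 0.5214 -0.1859  0.1307] rot [ 3.141e+00 -1.000e-03  6.770e-01] q7 -0.82 F [-0.4  0.8 11.3] M [ 0.32  0.08 -0.88] w 0.663 gf 44.1
tool delta mm [-0.2 -0.9  0.7]
```

The torque rose to 0.88 N m after about 13° of backward turn. That is the slot's end at the stop block, so the lid is in the slots. Turning clockwise now and following it down.

>>> drive_tool(
  steps=[
    [[0, 0, 0], [0, 0, 0.06], 50],
    [[0, 0, 0.2], [0, 0, 0.06], 50],
    [[0, 0, 0.2], [0, 0, 0.06], 50],
    [[0, 0, 0.2], [0, 0, 0.06], 50],
    [[0, 0, 0.2], [0, 0, 0.06], 50],
    [[0, 0, 0], [0, 0, 0], 50],
  ],
)

```text
clock: 13.12
tool_pos: [0.5213, -0.1858, 0.1297]
tcp_rot: [3.141, -0.001, 0.377]
contact_force: [-0.3, 0.2, 7.8]
grip_width: 0.664
grip_force: 43.8
```

```bash
python3 -c "
from h import *
delta(.5206,-.1853,.13)"
```

```text
t 13.12 pos [ 0.5213 -0.1858  0.1297] rot [ 3.141e+00 -1.000e-03  3.770e-01] q7 -1.06 F [-0.3  0.2  7.8] M [ 0.02 -0.07 -0.13] w 0.664 gf 43.8
tool delta mm [-0.5 -0.8 -0.3]
```

>>> drive_tool(
  steps=[
    [[0, 0, 0.2], [0, 0, 0.06], 50],
    [[0, 0, 0.2], [0, 0, 0.06], 50],
    [[0, 0, 0.2], [0, 0, 0.06], 50],
    [[0, 0, 0.2], [0, 0, 0.06], 50],
    [[0, 0, 0], [0, 0, 0], 50],
  ],
)

```text
clock: 13.75
tool_pos: [0.5213, -0.1858, 0.1288]
tcp_rot: [3.141, -0.001, 0.137]
contact_force: [-0.1, -0.6, 5.6]
grip_width: 0.663
grip_force: 43.7
```

```bash
python3 -c "
from h import *
delta(.5206,-.1853,.13)"
```

```text
t 13.75 pos [ 0.5213 -0.1858  0.1288] rot [ 3.141e+00 -1.000e-03  1.370e-01] q7 -1.25 F [-0.1 -0.6  5.6] M [ 0.03 -0.09 -0.04] w 0.663 gf 43.7
tool delta mm [-0.6 -0.6 -1.2]
```

Descending freely with the thread, and the torque is low. Continuing.

>>> drive_tool(
  steps=[
    [[0, 0, 0.2], [0, 0, 0.06], 50],
    [[0, 0, 0.2], [0, 0, 0.06], 50],
    [[0, 0, 0.2], [0, 0, 0.06], 50],
    [[0, 0, 0.2], [0, 0, 0.06], 50],
    [[0, 0, 0.3], [0, 0, 0.06], 50],
    [[0, 0, 0.2], [0, 0, 0.06], 50],
    [[0, 0, 0], [0, 0, 0], 50],
  ],
)

```text
clock: 14.62
tool_pos: [0.5213, -0.1858, 0.1274]
tcp_rot: [3.142, -0.001, -0.222]
contact_force: [0.6, -0.0, 5.3]
grip_width: 0.666
grip_force: 43.6
```

>>> drive_tool(
  steps=[
    [[0, 0, 0.2], [0, 0, 0.06], 50],
    [[0, 0, 0.2], [0, 0, 0.06], 50],
    [[0, 0, 0.2], [0, 0, 0.06], 50],
    [[0, 0, 0.3], [0, 0, 0.06], 50],
    [[0, 0, 0], [0, 0, 0], 50],
  ],
)

```text
clock: 15.25
tool_pos: [0.5207, -0.1857, 0.126]
tcp_rot: [3.141, 0.0, -0.461]
contact_force: [0.0, 0.9, -0.9]
grip_width: 0.667
grip_force: 43.1
```

```bash
python3 -c "
from h import *
delta(.5206,-.1853,.13)"
```

```text
t 15.25 pos [ 0.5207 -0.1857  0.126 ] rot [ 3.141  0.    -0.461] q7 -1.73 F [ 0.   0.9 -0.9] M [-0.   -0.01  0.01] w 0.667 gf 43.1
tool delta mm [-0.3 -0.3 -4. ]
```

>>> drive_tool(
  steps=[
    [[0, 0, 0.2], [0, 0, 0.06], 50],
    [[0, 0, 0.2], [0, 0, 0.06], 50],
    [[0, 0, 0.2], [0, 0, 0.06], 50],
    [[0, 0, 0], [0, 0, 0], 50],
  ],
)

```text
clock: 15.75
tool_pos: [0.5208, -0.1858, 0.1255]
tcp_rot: [3.141, 0.0, -0.64]
contact_force: [0.3, 0.2, -0.2]
grip_width: 0.663
grip_force: 43.1
```

```bash
python3 -c "
from h import *
delta(.5206,-.1853,.13)"
```

```text
t 15.75 pos [ 0.5208 -0.1858  0.1255] rot [ 3.141  0.    -0.64 ] q7 -1.87 F [ 0.3  0.2 -0.2] M [ 0.02  0.04 -0.05] w 0.663 gf 43.1
tool delta mm [-0.4 -0.3 -4.5]
```

>>> drive_tool(
  steps=[
    [[0, 0, 0.2], [0, 0, 0.06], 50],
    [[0, 0, 0.2], [0, 0, 0.06], 50],
    [[0, 0, 0], [0, 0, 0], 50],
  ],
)

```text
clock: 16.12
tool_pos: [0.5209, -0.1858, 0.1253]
tcp_rot: [3.142, -0.0, -0.76]
contact_force: [-0.8, -0.4, 1.5]
grip_width: 0.663
grip_force: 43.3
```

```bash
python3 -c "
from h import *
delta(.5206,-.1853,.13)"
```

```text
t 16.12 pos [ 0.5209 -0.1858  0.1253] rot [ 3.142 -0.    -0.76 ] q7 -1.96 F [-0.8 -0.4  1.5] M [ 0.   -0.02  0.01] w 0.663 gf 43.3
tool delta mm [-0.5 -0.2 -4.7]
```

>>> drive_tool(
  steps=[
    [[0, 0, 0.1], [0, 0, 0.06], 50],
    [[0, 0, 0.1], [0, 0, 0.06], 50],
    [[0, 0, 0], [0, 0, 0], 50],
  ],
)

```text
clock: 16.5
tool_pos: [0.5211, -0.1858, 0.1252]
tcp_rot: [-3.141, -0.0, -0.879]
contact_force: [-0.1, 0.5, 4.2]
grip_width: 0.663
grip_force: 43.5
```

```bash
python3 -c "
from h import *
delta(.5206,-.1853,.13)"
```

```text
t 16.5 pos [ 0.5211 -0.1858  0.1252] rot [-3.141 -0.    -0.879] q7 -2.05 F [-0.1  0.5  4.2] M [ 0.09 -0.09 -0.  ] w 0.663 gf 43.5
tool delta mm [-0.7  0.  -4.8]
```

>>> drive_tool(
  steps=[
    [[0, 0, 0], [0, 0, 0.06], 50],
    [[0, 0, 0], [0, 0, 0.06], 50],
    [[0, 0, 0], [0, 0, 0], 50],
  ],
)

```text
clock: 16.88
tool_pos: [0.521, -0.1859, 0.1252]
tcp_rot: [-3.141, -0.0, -0.999]
contact_force: [0.7, 0.9, 5.6]
grip_width: 0.664
grip_force: 43.6
```

```bash
python3 -c "
from h import *
delta(.5206,-.1853,.13)"
```

```text
t 16.88 pos [ 0.521  -0.1859  0.1252] rot [-3.141 -0.    -0.999] q7 -2.14 F [0.7 0.9 5.6] M [ 0.09 -0.08 -0.07] w 0.664 gf 43.6
tool delta mm [-0.7  0.  -4.8]
```

>>> drive_tool(
  steps=[
    [[0, 0, 0], [0, 0, 0.05], 50],
    [[0, 0, 0], [0, 0, 0.05], 50],
    [[0, 0, 0], [0, 0, 0], 50],
  ],
)

```text
clock: 17.25
tool_pos: [0.521, -0.1859, 0.1252]
tcp_rot: [-3.141, -0.0, -1.099]
contact_force: [1.3, 0.4, 5.0]
grip_width: 0.664
grip_force: 43.6
```

```bash
python3 -c "
from h import *
delta(.5206,-.1853,.13)"
```

```text
t 17.25 pos [ 0.521  -0.1859  0.1252] rot [-3.141 -0.    -1.099] q7 -2.22 F [1.3 0.4 5. ] M [ 0.08 -0.08 -0.02] w 0.664 gf 43.6
tool delta mm [-0.7  0.1 -4.8]
```

>>> drive_tool(
  steps=[
    [[0, 0, 0], [0, 0, 0.05], 50],
    [[0, 0, 0], [0, 0, 0.05], 50],
    [[0, 0, 0], [0, 0, 0], 50],
  ],
)

```text
clock: 17.62
tool_pos: [0.521, -0.1859, 0.1252]
tcp_rot: [-3.141, -0.0, -1.199]
contact_force: [1.4, -0.5, 5.6]
grip_width: 0.666
grip_force: 43.7
```

```bash
python3 -c "
from h import *
delta(.5206,-.1853,.13)"
```

```text
t 17.62 pos [ 0.521  -0.1859  0.1252] rot [-3.141 -0.    -1.199] q7 -2.3 F [ 1.4 -0.5  5.6] M [ 0.06 -0.15 -0.03] w 0.666 gf 43.7
tool delta mm [-0.7  0.2 -4.8]
```

>>> drive_tool(
  steps=[
    [[0, 0, 0], [0, 0, 0.05], 50],
    [[0, 0, 0], [0, 0, 0.05], 50],
    [[0, 0, 0], [0, 0, 0.03], 50],
    [[0, 0, 0], [0, 0, 0], 50],
  ],
)

```text
clock: 18.12
tool_pos: [0.521, -0.1858, 0.1252]
tcp_rot: [-3.141, -0.0, -1.328]
contact_force: [0.8, 0.2, 5.7]
grip_width: 0.665
grip_force: 43.7
```

```bash
python3 -c "
from h import *
delta(.5206,-.1853,.13)"
```

```text
t 18.12 pos [ 0.521  -0.1858  0.1252] rot [-3.141 -0.    -1.328] q7 -2.4 F [0.8 0.2 5.7] M [ 0.16 -0.05  0.26] w 0.665 gf 43.7
tool delta mm [-0.5  0.3 -4.8]
```

>>> drive_tool(
  steps=[
    [[0, 0, 0], [0, 0, 0.02], 50],
    [[0, 0, 0], [0, 0, 0], 50],
  ],
)

```text
clock: 18.38
tool_pos: [0.521, -0.1858, 0.1252]
tcp_rot: [-3.141, -0.0, -1.348]
contact_force: [-0.2, 0.3, 6.7]
grip_width: 0.664
grip_force: 43.7
```

>>> drive_tool(
  steps=[
    [[0, 0, -0.4], [0, 0, 0], 50],
    [[0, 0, 0], [0, 0, 0], 85],
    [[0, 0, 0], [0, 0, 0], 85],
    [[0, 0, 0], [0, 0, 0], 85],
    [[0, 0, 0], [0, 0, 0], 85],
    [[0, 0, 0], [0, 0, 0], 85],
    [[0, 0, 0], [0, 0, 0], 85],
  ],
)

```text
clock: 19.25
tool_pos: [0.5208, -0.1858, 0.1254]
tcp_rot: [-3.142, 0.0, -1.352]
contact_force: [-0.6, -0.2, 1.2]
grip_width: 0.994
grip_force: 0.0
```

>>> drive_tool(
  steps=[
    [[0, 0, -5], [0, 0, 0], 85],
    [[0, 0, -15], [0, 0, 0], 85],
    [[0, 0, -40], [0, 0, 0], 85],
    [[0, 0, -50], [0, 0, 0], 85],
    [[-60, 0, -10], [0, 0, 0], 85],
    [[-60, 0, 0], [0, 0, 0], 85],
    [[-30, 0, 0], [0, 0, 0], 85],
    [[0, 0, 0], [0, 0, 0], 85],
    [[0, 0, 0], [0, 0, 0], 85],
  ],
)

```text
clock: 20.38
tool_pos: [0.497, -0.073, 0.2434]
tcp_rot: [3.139, -0.001, -1.351]
contact_force: [0.2, -0.4, -0.3]
grip_width: 0.994
grip_force: 0.0
```

```bash
python3 - <<'E'
from h import *
delta(.5206,-.1853,.13)
out=[]
for n in("top","side"):
    im=manip.get_image(n)[:,:,::-1].copy();h,s,v=cv2.split(cv2.cvtColor(im,cv2.COLOR_BGR2HSV))
    for ce,st in blobs((h>22)&(h<35)&(s>180)&(v>100)): print(n,ce,st,plane(n,ce,.134).round(4))
    y,x=((185,265) if n=="top" else (130,250));out.append(cv2.resize(im[y:y+80,x:x+80],(400,400)))
cv2.imwrite("pics/end.png",np.hstack(out))
E
```

```text
t 20.38 pos [ 0.497  -0.073   0.2434] rot [ 3.139e+00 -1.000e-03 -1.351e+00] q7 -2.51 F [ 0.2 -0.4 -0.3] M [-0.04  0.02 -0.01] w 0.994 gf 0.0
tool delta mm [114.6   1.1 113.5]
top [135.9, 219.4] [127, 211, 19, 18, 262] [0.5005 0.2412 0.134 ]
top [301.9, 218.6] [295, 212, 15, 14, 176] [ 0.5207 -0.1863  0.134 ]
side [291.5, 162.9] [287, 159, 11, 9, 85] [ 0.5183 -0.1841  0.134 ]
side [308.5, 253.0] [302, 248, 14, 11, 123] [0.4661 0.115  0.134 ]
side [282.5, 328.6] [272, 319, 22, 21, 345] [0.5189 0.3068 0.134 ]
```

View pics/end.png

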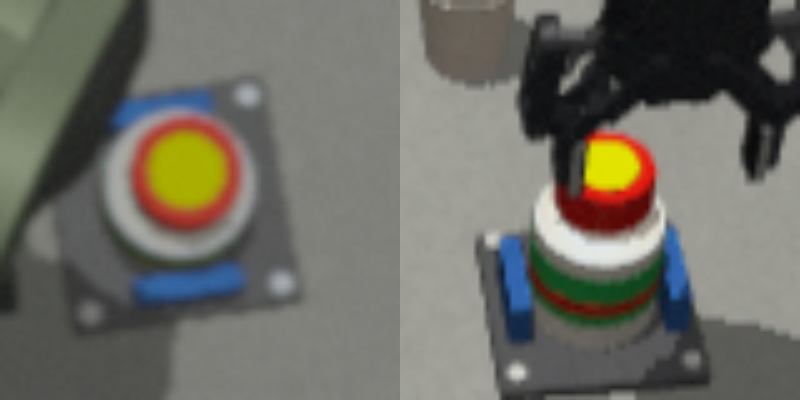

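The lid sits level and centred at (0.5207, -0.186), with the gripper clear. Joint 7 is near its limit, so I'll back it off and hand in.

>>> drive_tool(
  steps=[
    [[0, 0, -10], [0, 0, -0.1], 85],
    [[0, 0, 0], [0, 0, -0.1], 85],
    [[0, 0, 0], [0, 0, 0], 85],
    [[0, 0, 0], [0, 0, 0], 85],
  ],
)

```text
clock: 20.98
tool_pos: [0.4967, -0.0734, 0.2528]
tcp_rot: [3.138, 0.0, -1.155]
contact_force: [0.5, 0.4, 0.8]
grip_width: 0.995
grip_force: 0.0
```

```bash
python3 -c "
from h import *
delta(.5206,-.1853,.13); print(manip.close_job())"
```

```text
t 20.98 pos [ 0.4967 -0.0734  0.2528] rot [ 3.138  0.    -1.155] q7 -2.36 F [0.5 0.4 0.8] M [-0.05  0.01  0.  ] w 0.995 gf 0.0
tool delta mm [112.   23.  122.9]
the job is handed in; nothing more can be done
None
```

The red lid is screwed home on the jar (centre about 8 mm under the rim by arm height), released with the gripper clear, and the job was handed in at 21 s; while feeling for the slot's end the wrist torque briefly read 0.88 N m, above the 0.6 N m guideline, and no verdict was returned.

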